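Release the latched key on the leaf press's key box

ROBOT

A 6-joint arm with a two-finger parallel gripper is mounted at the origin on the work surface. World frame = base frame: x ahead of the robot, y to its left, z up, the work surface at z = 0. Lengths are in mm, angles in degrees, forces in N, time in s.
With the tool pointing down it reaches from about 350 to 850 mm from the base axis. Payload 8.1 kg.
Tool frame: the origin (TCP) lies midway between the tips of the shut fingers; the grasp point (between the pads) lies 19 mm behind it; z points along the fingers, x is the direction in which the jaws open and shut, and the axes are right-handed (so a half turn about z gives the same grasp; the last joint's range is limited). The gripper opens to 85 mm and grips with 20 to 120 N. Pads are 22 mm wide; open, the fingers measure 114 mm over their backs; the gripper's body (76 mm by 85 mm) begins 54 mm behind the grasp point. The pads swing forward as they close: fully open they stand 13 mm farther back than shut.
Start: joints at [-70.497, 7.471, 85.268, -0, 87.261, -4.893], TCP at [247.85, -546.421, 231.292] pointing down, gripper open.
Joint ranges: [-169.43, 169.43], [-51.17, 129.36], [1.28, 143.12], [-76.62, 256.62], [0, 156.53], [-152.29, 152.29]. Speed limits (degrees/s): [136.94, 136.94, 159.86, 180, 180, 180].

INTERFACE

Orientations are given as [roll, pitch, yaw] about the fixed x, y, z axes, in that order (R = Rz(yaw) Ry(pitch) Rx(roll)).
In Python, from bench import monitor, cams, r gives the robot as it stands.
- The arm moves only by the tool jog_arm, never from a script. Its arguments are lists of equal length, an entry for each row: "offset": the shift along the tool's x, y, z in mm, a list of three; "delta_rot": the turn, a rotation vector about the tool's x, y, z in degrees, a list of three; "jaw": the opening in per cent of the stroke, from 0 (shut) to 100 (fully open). In form: {"offset": [[x, y, z], ...], "delta_rot": [[rx, ry, rz], ...], "jaw": [jaw, ...]}. A call has 1 to 20 rows; each row shifts and turns the pose as measured when the row begins, along the tool's axes as they then stand; what a row does not reach is not made up. A row lasts 1/10 s, in which the tool goes at most 50 mm and 8.59 degrees, less where a joint would pass 70% of its speed; a pose out of reach is approached as far as the arm can. A call is refused whole if a number of a shift passes 50 or a number of a turn 8.59, either way. A call with a gripper value outside its range is refused whole. The fingers move at their own pace and stop on an object; "newtons" is the grip in N (left out, the last holds). Time passes only in rows, so rows that do not move let the fingers close. It gives the time, the measured TCP pose, the force and the opening at its end, in the units of the state.
- monitor.sense(): the state, without advancing time (a new reading comes with each control period).
- cams.snapshot(name): name is "scene" or "top"; returns (picture, depth): 400x640x3 uint8, red, green, blue; 400x640 float32, mm along the optical axis (not along the pixel's ray), 0 where there is no reading.
- cams.camera_model(name): a dict with "K" (3x3 intrinsics, pixels), "k1" (the pictures are not rectified: a ray, as slopes to the right and down, at radius r is drawn at 1 + k1 r^2 times it, then the intrinsics apply), "camera_from_world" (4x4, takes a point from world to camera coordinates). Camera axes: x right, y down, z forward; pixel columns grow to the right and rows downward; lengths in mm; the calibration is good to about 2 mm. A picture is of the moment at which its call begins. camera_model takes no time and is no camera call.
- r.hand_in(): hands the job in, once; it reports no verdict.
The state is a dict: "time": time; "joint_pos": joint angles; "qd": joint speeds; "joint_efforts": joint torques, N m; "tool_pos": TCP position; "tcp_rot": TCP orientation; "ft_force": force on the tool from outside, world axes, zero at the start; "wrist_torque": the same for the moment, N m; "finger_gap": finger opening in mm.
Only numpy, scipy, OpenCV 4.12 (cv2) and the standard library are available. Lean on these libraries where they do the work, as an engineer would, in place of code of your own. Each camera call takes 0.05 s, during which the arm holds its last target.

TASK

One of the four identical keys on the leaf press's key box is still latched down from the last job. With a fingertip, tap all four keys lightly, one after another, starting at the end with the red lamp, so gently that the latched one does not let go yet; when all four have been tapped, press the latched key down until its latch lets go and take the finger away, so that all four keys stand up. Never press any of the other keys to the bottom, and leave the jar, the brush and the tile where they lie, with nothing on the table picked up.

Things in the scene. Friction and masses are not known exactly. Their poses are not given: they have to be found in the camera images.
- console: key box fixed to the table: grey box with a dark steel top, 110 (x) x 280 (y) x 50 high, origin at the centre of its underside on the table, z up. Along its y axis it carries four square keys at 50 mm pitch, and near its +y end (115 mm from the origin) a red pilot lamp dome, 26 across, rising 17 above the box's top. Its yaw is within 0.45 rad of the robot's frame
- slot1 (a point): point on the box's top surface (50 above the table) at the centre of the key next to the red lamp's place (box y = 65 mm), under the key; framed by a flat aluminium bezel 42 square, 3 high
- slot2 (a point): point on the box's top surface (50 above the table) at the centre of the second key from the lamp's place (box y = 15 mm), under the key; framed by a flat aluminium bezel 42 square, 3 high
- slot3 (a point): point on the box's top surface (50 above the table) at the centre of the third key from the lamp's place (box y = -35 mm), under the key; framed by a flat aluminium bezel 42 square, 3 high
- slot4 (a point): point on the box's top surface (50 above the table) at the centre of the key farthest from the lamp's place (box y = -85 mm), under the key; framed by a flat aluminium bezel 42 square, 3 high
- mod_a: fixed mount of key a, hidden in the box; carries the key; origin on the box's top surface, under the key's centre. Keys a to d stand in any order along the box
- mod_b: fixed mount of key b, hidden in the box; carries the key; origin on the box's top surface, under the key's centre. Keys a to d stand in any order along the box
- mod_c: fixed mount of key c, hidden in the box; carries the key; origin on the box's top surface, under the key's centre. Keys a to d stand in any order along the box
- mod_d: fixed mount of key d, hidden in the box; carries the key; origin on the box's top surface, under the key's centre. Keys a to d stand in any order along the box
- key_a_top (a point): centre of the upper face of key a: a cream square cap 30 x 30, 12 thick. Standing up, this face is 18 above the box's top; latched, 14; pressed to its bottom, 10.5
- key_b_top (a point): centre of the upper face of key b: a cream square cap 30 x 30, 12 thick. Standing up, this face is 18 above the box's top; latched, 14; pressed to its bottom, 10.5
- key_c_top (a point): centre of the upper face of key c: a cream square cap 30 x 30, 12 thick. Standing up, this face is 18 above the box's top; latched, 14; pressed to its bottom, 10.5
- key_d_top (a point): centre of the upper face of key d: a cream square cap 30 x 30, 12 thick. Standing up, this face is 18 above the box's top; latched, 14; pressed to its bottom, 10.5
- key_a (a joint): how far key a is down, in m: 0 standing up, 0.004 latched, 0.0075 at the bottom stop. An up key starts to give at about 2 N and stiffens by 0.7 N per mm (about 5.5 N at 5 mm); let go, it springs up again. A latched key stays put under a light tap, yields from about 4 N, lets go at 7 mm depth (about 5 to 7 N) and springs up as the finger is withdrawn
- key_b (a joint): how far key b is down, in m: 0 standing up, 0.004 latched, 0.0075 at the bottom stop. An up key starts to give at about 2 N and stiffens by 0.7 N per mm (about 5.5 N at 5 mm); let go, it springs up again. A latched key stays put under a light tap, yields from about 4 N, lets go at 7 mm depth (about 5 to 7 N) and springs up as the finger is withdrawn
- key_c (a joint): how far key c is down, in m: 0 standing up, 0.004 latched, 0.0075 at the bottom stop. An up key starts to give at about 2 N and stiffens by 0.7 N per mm (about 5.5 N at 5 mm); let go, it springs up again. A latched key stays put under a light tap, yields from about 4 N, lets go at 7 mm depth (about 5 to 7 N) and springs up as the finger is withdrawn
- key_d (a joint): how far key d is down, in m: 0 standing up, 0.004 latched, 0.0075 at the bottom stop. An up key starts to give at about 2 N and stiffens by 0.7 N per mm (about 5.5 N at 5 mm); let go, it springs up again. A latched key stays put under a light tap, yields from about 4 N, lets go at 7 mm depth (about 5 to 7 N) and springs up as the finger is withdrawn
- jar: small jar with a brass cap, 52 across, 60 high, loose, stands beyond the box; origin at the centre of its underside
- brush: brush 170 long, loose, lies between the box and the robot; origin at its underside
- tile: terracotta tile 100 x 100 x 12 with a gold square on it, loose, lies by the end of the box away from the lamp; origin at the centre of its underside

How it is judged (in metres and radians):
On the way, in this order (a step that is already met when the one before it is completed fails the run):
1. the key next to the red lamp has been tapped with a finger (((horizontal distance between key_a_top and slot1 below 0.01 m and contact force between the fingers and mod_a above 0.5 N) or (horizontal distance between key_b_top and slot1 below 0.01 m and contact force between the fingers and mod_b above 0.5 N) or (horizontal distance between key_c_top and slot1 below 0.01 m and contact force between the fingers and mod_c above 0.5 N) or (horizontal distance between key_d_top and slot1 below 0.01 m and contact force between the fingers and mod_d above 0.5 N))), for 0.05 s.
2. the second key from the lamp has been tapped with a finger (((horizontal distance between key_a_top and slot2 below 0.01 m and contact force between the fingers and mod_a above 0.5 N) or (horizontal distance between key_b_top and slot2 below 0.01 m and contact force between the fingers and mod_b above 0.5 N) or (horizontal distance between key_c_top and slot2 below 0.01 m and contact force between the fingers and mod_c above 0.5 N) or (horizontal distance between key_d_top and slot2 below 0.01 m and contact force between the fingers and mod_d above 0.5 N))), for 0.05 s.
3. the third key from the lamp has been tapped with a finger (((horizontal distance between key_a_top and slot3 below 0.01 m and contact force between the fingers and mod_a above 0.5 N) or (horizontal distance between key_b_top and slot3 below 0.01 m and contact force between the fingers and mod_b above 0.5 N) or (horizontal distance between key_c_top and slot3 below 0.01 m and contact force between the fingers and mod_c above 0.5 N) or (horizontal distance between key_d_top and slot3 below 0.01 m and contact force between the fingers and mod_d above 0.5 N))), for 0.05 s.
4. the key farthest from the lamp has been tapped with a finger (((horizontal distance between key_a_top and slot4 below 0.01 m and contact force between the fingers and mod_a above 0.5 N) or (horizontal distance between key_b_top and slot4 below 0.01 m and contact force between the fingers and mod_b above 0.5 N) or (horizontal distance between key_c_top and slot4 below 0.01 m and contact force between the fingers and mod_c above 0.5 N) or (horizontal distance between key_d_top and slot4 below 0.01 m and contact force between the fingers and mod_d above 0.5 N))), for 0.05 s.
5. the latched key has been released and stands up (value of joint key_a below 0.001 m), for 0.2 s.
At the end, for the whole second after the job is handed in: all four keys stand up (each less than 1 mm down), and jar, brush and tile are within 15 mm of where they started (value of joint each of key_a, key_b, key_c, key_d below 0.001 m and distance of each of jar, brush, tile from where it was at the start of the episode below 0.015 m); the robot touches nothing.
It fails at once if a key that was up is pushed down more than 5.5 mm (to its bottom) (value of joint any of key_b, key_c, key_d above 0.0055 m).
It fails at once if the jar, the brush or the tile is moved more than 15 mm or lifted (distance of any of jar, brush, tile from where it was at the start of the episode above 0.015 m).
It also fails if it takes over 54 s, if anything falls off the work surface, if the arm or the gripper's body presses on something with over 40 N, if the wrist force passes 120 N, or if a joint passes its speed limit or range.

## Working session

There is one attempt and no reset: what is moved stays moved. The work goes in short steps, Python scripts to look and compute and a tool call to move; the robot and the scene stay as the last step left them, time stands still between calls to the robot, and variables do not carry over. Pictures are saved under pics/ and viewed, and the job is handed in when it is done.

Besides the shell and the picture viewer there is one more tool, called as name(argument=value, ...), one argument or row to a line, values as JSON. jog_arm: Moves the arm, as the interface text tells. Its arguments: {"type":"object","properties":{"offset":{"type":"array","items":{"type":"array","items":{"type":"number"}}},"delta_rot":{"type":"array","items":{"type":"array","items":{"type":"number"}}},"jaw":{"type":"array","items":{"type":"number"}},"newtons":{"type":"number"}},"required":["offset","delta_rot","jaw"]}

```bash
ls; mkdir -p pics
python3 - <<'E'
from bench import monitor,cams,r
import cv2,numpy as np
print(monitor.sense())
for n in("scene","top"):
    p,d=cams.snapshot(n); cv2.imwrite(f"pics/{n}0.png",p[:,:,::-1]); np.savez(f"{n}0.npz",p=p,d=d)
    print(cams.camera_model(n))
E
```

```text
pics
{'time': 0.0, 'joint_pos': array([-7.04965722e+01,  7.51613440e+00,  8.53290965e+01,  6.73023237e-05,
        8.72606936e+01, -4.89359698e+00]), 'qd': array([ 0.00466061,  0.03528954, -0.01316141, -0.00297994,  0.07467055,
        0.07010467]), 'joint_efforts': array([-1.12927777e-03, -5.69405115e+01, -5.00552130e+01, -2.99183712e-04,
        1.50368165e-02,  1.18925661e-05]), 'tool_pos': array([ 247.66777324, -545.90178195,  230.23547522]), 'tcp_rot': array([-1.79990897e+02,  1.05532627e-01, -6.56029702e+01]), 'ft_force': array([-0.10575358, -0.20008761, -0.39190826]), 'wrist_torque': array([0.01961736, 0.0115178 , 0.04933172]), 'finger_gap': 85.1004700600869}
{'K': array([[445.88600183,   0.        , 314.81902552],
       [  0.        , 445.88600183, 201.11679894],
       [  0.        ,   0.        ,   1.        ]]), 'k1': -0.05698684597221413, 'camera_from_world': array([[ 8.39850728e-01,  5.42737161e-01, -9.33430987e-03,
        -4.68959297e+02],
       [ 4.27025261e-01, -6.71214729e-01, -6.05904460e-01,
        -1.94651081e+02],
       [-3.35112193e-01,  5.04883316e-01, -7.95482656e-01,
         1.10660333e+03],
       [ 0.00000000e+00,  0.00000000e+00,  0.00000000e+00,
         1.00000000e+00]])}
{'K': array([[459.27677798,   0.        , 318.82293455],
       [  0.        , 459.27677798, 196.92583795],
       [  0.        ,   0.        ,   1.        ]]), 'k1': -0.07713426862192797, 'camera_from_world': array([[-1.05457557e-02, -9.99939528e-01, -3.11895355e-03,
        -1.98235049e+01],
       [-9.95570901e-01,  1.07909865e-02, -9.33923736e-02,
         5.72158124e+02],
       [ 9.34203826e-02,  2.12024624e-03, -9.95624496e-01,
         8.94119454e+02],
       [ 0.00000000e+00,  0.00000000e+00,  0.00000000e+00,
         1.00000000e+00]])}
```

View pics/scene0.png

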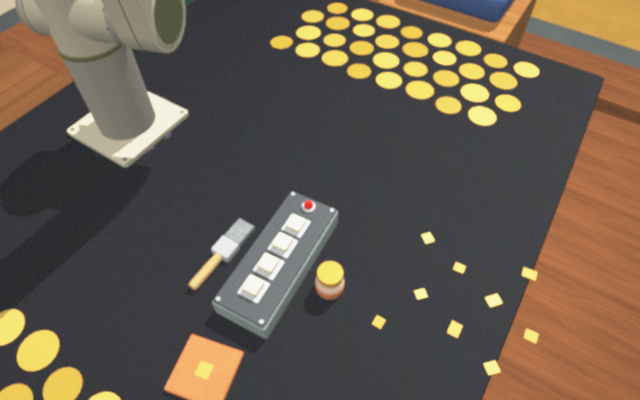

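View pics/top0.png

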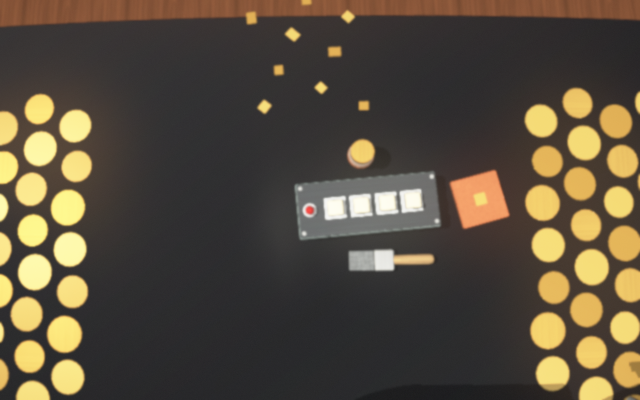

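Both views show the box. In the top view the lamp is at about (309,210) and the keys at about (335,208), (360,205), (386,203) and (411,201). The jar is beyond the box, the brush is on the near side and the tile is off the far end.

```bash
cat > h.py <<'E'
import cv2,numpy as np
from bench import monitor,cams,r
def proj(n,P):
    m=cams.camera_model(n);T=m["camera_from_world"];K=m["K"]
    c=np.atleast_2d(P)@T[:3,:3].T+T[:3,3];s=c[:,:2]/c[:,2:];r2=(s**2).sum(1,keepdims=True)
    s=s*(1+m["k1"]*r2);return s*[K[0,0],K[1,1]]+K[:2,2]
def onz(n,uv,z):
    m=cams.camera_model(n);T=m["camera_from_world"]
    s=cv2.undistortPoints(np.array([[uv]],float),m["K"],np.array([m["k1"],0,0,0,0.]))[0,0]
    R=T[:3,:3];o=-R.T@T[:3,3];d=R.T@np.r_[s,1];return o+d*(z-o[2])/d[2]
E
python3 - <<'E'
from h import *
p=np.load("top0.npz")["p"];c=p[160:250,285:450];cv2.imwrite("pics/ctop.png",cv2.resize(c,None,fx=4.8,fy=4.8,interpolation=cv2.INTER_CUBIC)[:,:,::-1])
p=np.load("scene0.npz")["p"];c=p[185:335,205:345];cv2.imwrite("pics/cscene.png",cv2.resize(c,None,fx=4,fy=4,interpolation=cv2.INTER_CUBIC)[:,:,::-1])
for u in [(309.5,210),(335,208),(360,205.5),(386,203),(411,201)]: print(onz("top",u,66))
d=np.load("top0.npz")["d"]
def pt(u,v):
    m=cams.camera_model("top");T=m["camera_from_world"]
    s=cv2.undistortPoints(np.array([[[u,v]]],float),m["K"],np.array([m["k1"],0,0,0,0.]))[0,0]
    return T[:3,:3].T@(np.r_[s,1]*d[v,u]-T[:3,3])
for u in [(335,208),(360,205),(386,203),(411,201)]:print(pt(*u), np.mean([pt(u[0]+i,u[1]+j)[2] for i in range(-4,5) for j in range(-4,5)]))
E
```

```text
[543.28626112  -7.9115973   66.        ]
[546.59645252 -56.77472332  66.        ]
[ 550.87094145 -104.7622236    66.        ]
[ 555.12523208 -154.81437835   66.        ]
[ 558.44346686 -203.13199126   66.        ]
[546.7654685  -56.85513125  63.55684558] 63.928888992048606
[ 551.56334999 -104.4672439    69.57160804] 78.68152487467333
[ 554.96644238 -154.52330182   68.01259655] 67.73571096608958
[ 558.45944494 -203.17058127   65.80674571] 78.17174710904506
```

View pics/ctop.png

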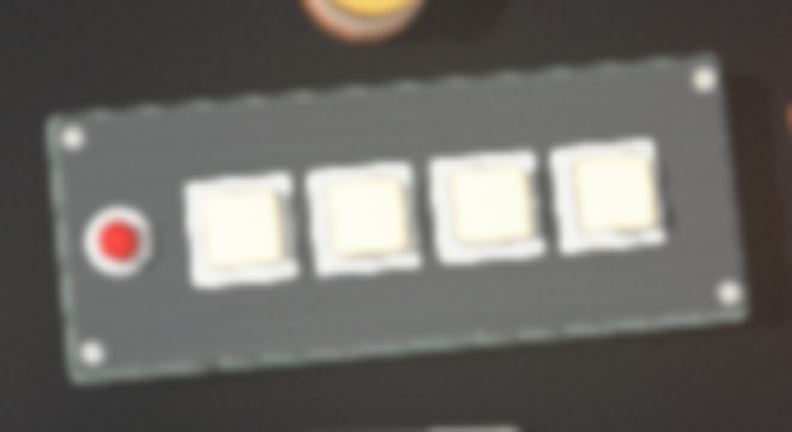

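View pics/cscene.png

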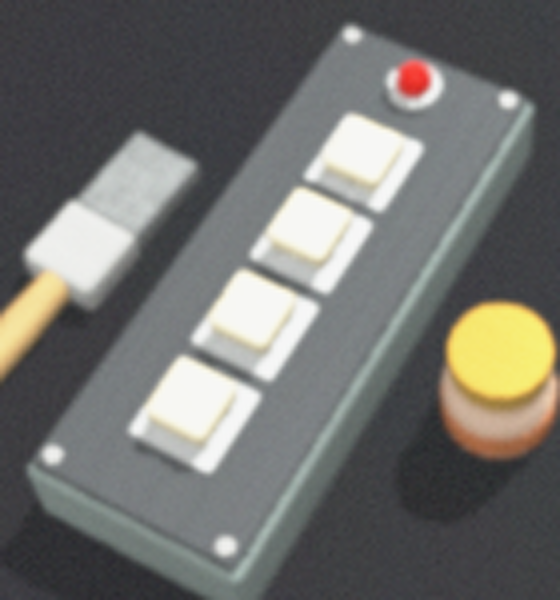

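Run:
```python
from h import *
from scipy.optimize import least_squares
# top-crop & scene-crop readings
T=lambda x,y:((x)/4.8+285-.4,(y)/4.8+160-.4); S=lambda x,y:(x/4+205-.4,y/4+185-.4)
obj=[(0,65,67),(0,15,67),(0,-35,67),(0,-85,67),(0,115,67)]
t=[T(245,228),T(368,214),T(492,204),T(615,192),T(118,241)]
s=[S(363,148),S(311,224),S(253,309),S(191,398),S(414,78)]
def w(p): 
    c,q=np.cos(p[2]),np.sin(p[2]);return np.array([(p[0]+c*x-q*y,p[1]+q*x+c*y,z) for x,y,z in obj])
for use in("t","s","ts"):
    f=lambda p:np.r_[(proj("top",w(p))-t).ravel() if "t" in use else [],(proj("scene",w(p))-s).ravel() if "s" in use else []]
    o=least_squares(f,[550,-120,0.05]);print(use,o.x,np.degrees(o.x[2]),np.abs(o.fun).max());print(w(o.x).round(1).tolist())
```

```text
t [ 5.53888122e+02 -1.22073982e+02  8.71157629e-02] 4.991365542265273 0.3722657522414181
[[548.2, -57.3, 67.0], [552.6, -107.1, 67.0], [556.9, -156.9, 67.0], [561.3, -206.8, 67.0], [543.9, -7.5, 67.0]]
s [ 5.57258156e+02 -1.20392898e+02  7.65084975e-02] 4.3836140008869355 1.5380897898601802
[[552.3, -55.6, 67.0], [556.1, -105.4, 67.0], [559.9, -155.3, 67.0], [563.8, -205.1, 67.0], [548.5, -5.7, 67.0]]
ts [ 5.55598246e+02 -1.21118666e+02  8.29031881e-02] 4.750002787812675 1.7935444279928277
[[550.2, -56.3, 67.0], [554.4, -106.2, 67.0], [558.5, -156.0, 67.0], [562.6, -205.8, 67.0], [546.1, -6.5, 67.0]]
```

jog_arm(
  offset=[
    [0, 0, 0],
    [0, 0, 0],
    [0, 0, 0],
  ],
  delta_rot=[
    [0, 0, 0],
    [0, 0, 0],
    [0, 0, 0],
  ],
  jaw=[0, 0, 0],
  newtons=20,
)

```text
time: 0.4
tool_pos: [247.4, -545.3, 229.1]
tcp_rot: [-180.0, 0.2, -65.6]
ft_force: [-0.1, 0.3, 0.1]
finger_gap: 43.8
```

jog_arm(
  offset=[
    [0, 0, 0],
    [0, 0, 0],
    [0, 0, 0],
    [-30, -22, 0],
    [-30, -22, 0],
    [-30, -22, 0],
    [-30, -22, 0],
    [-30, -22, 0],
    [-30, -22, 0],
    [-30, -22, 0],
    [-30, -22, 0],
    [-30, -22, 0],
    [-30, -22, 0],
    [-30, -22, 0],
    [-30, -22, 0],
    [0, 0, 0],
  ],
  delta_rot=[
    [0, 0, 6.6],
    [0, 0, 6.6],
    [0, 0, 6.6],
    [0, 0, 0],
    [0, 0, 0],
    [0, 0, 0],
    [0, 0, 0],
    [0, 0, 0],
    [0, 0, 0],
    [0, 0, 0],
    [0, 0, 0],
    [0, 0, 0],
    [0, 0, 0],
    [0, 0, 0],
    [0, 0, 0],
    [0, 0, 0],
  ],
  jaw=[0, 0, 0, 0, 0, 0, 0, 0, 0, 0, 0, 0, 0, 0, 0, 0],
)

```text
time: 2.0
tool_pos: [495.1, -154.9, 229.8]
tcp_rot: [-179.9, 0.2, -86.5]
ft_force: [0.3, -0.2, 0.7]
finger_gap: -0.0
```

jog_arm(
  offset=[
    [-19, -12, 0],
    [-19, -12, 0],
    [-19, -12, 0],
    [-19, -12, 0],
    [-19, -12, 0],
    [0, 0, 25],
    [0, 0, 25],
    [0, 0, 25],
    [0, 0, 25],
    [0, 0, 20],
    [0, 0, 10],
    [0, 0, 0],
    [0, 0, 0],
  ],
  delta_rot=[
    [0, 0, -1.2],
    [0, 0, 0],
    [0, 0, 0],
    [0, 0, 0],
    [0, 0, 0],
    [0, 0, 0],
    [0, 0, 0],
    [0, 0, 0],
    [0, 0, 0],
    [0, 0, 0],
    [0, 0, 0],
    [0, 0, 0],
    [0, 0, 0],
  ],
  jaw=[0, 0, 0, 0, 0, 0, 0, 0, 0, 0, 0, 0, 0],
)

```text
time: 3.3
tool_pos: [549.8, -56.2, 98.0]
tcp_rot: [-179.7, -0.0, -85.2]
ft_force: [-0.1, 0.2, 0.3]
finger_gap: -0.3
```

Run:
```python
from h import *
for n in("scene","top"):
    p,d=cams.snapshot(n)
    c=p[120:335,190:400] if n=="scene" else p[150:260,280:450]
    cv2.imwrite(f"pics/{n}1.png",cv2.resize(c,None,fx=2.7,fy=2.7)[:,:,::-1])
s=monitor.sense();print(s["tool_pos"],s["tcp_rot"],s["ft_force"])
print(proj("top",s["tool_pos"]),proj("scene",s["tool_pos"]))
```

```text
[550.24312437 -56.19341569  98.58977209] [-1.79682691e+02 -5.77748481e-02 -8.52184610e+01] [-0.1577994   0.40341934  0.48393277]
[[335.22233883 204.80576249]] [[293.90315246 211.1212887 ]]
```

View pics/scene1.png

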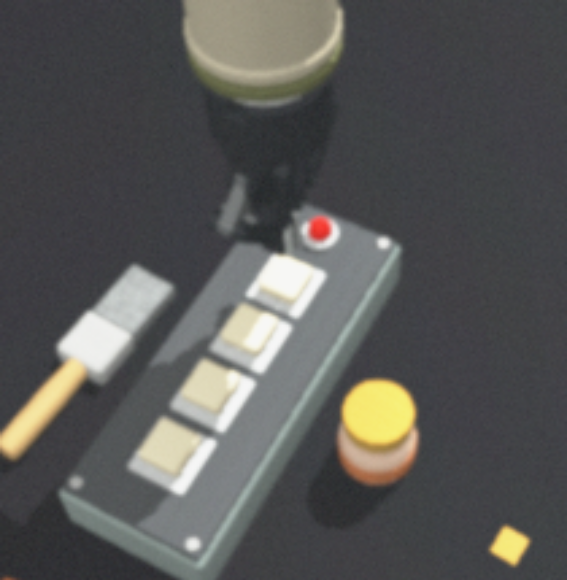

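View pics/top1.png

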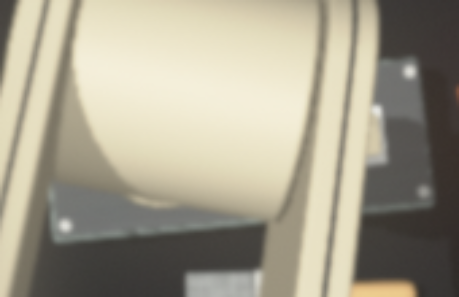

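The scene view shows the fingertip at about (295,212) full-frame, matching its projected position, just above key 1. Next I descend.

jog_arm(
  offset=[
    [0, 0, 10],
    [0, 0, 8],
    [0, 0, 3],
    [0, 0, 1],
    [0, 0, 0.5],
  ],
  delta_rot=[
    [0, 0, 0],
    [0, 0, 0],
    [0, 0, 0],
    [0, 0, 0],
    [0, 0, 0],
  ],
  jaw=[0, 0, 0, 0, 0],
)

```text
time: 3.9
tool_pos: [552.4, -56.5, 77.0]
tcp_rot: [-179.4, -0.1, -85.2]
ft_force: [-0.7, 0.5, -0.3]
finger_gap: -0.4
```

jog_arm(
  offset=[
    [0, 1.5, 3],
    [0, 0.5, 2],
    [0, 0, 1],
    [0, 0, 0],
  ],
  delta_rot=[
    [0, 0, 0],
    [0, 0, 0],
    [0, 0, 0],
    [0, 0, 0],
  ],
  jaw=[0, 0, 0, 0],
)

```text
time: 4.3
tool_pos: [550.3, -56.7, 70.6]
tcp_rot: [-179.4, -0.1, -85.2]
ft_force: [0.4, 0.8, -0.2]
finger_gap: 0.1
```

jog_arm(
  offset=[
    [0, 0, 0.8],
    [0, 0, 0.5],
  ],
  delta_rot=[
    [0, 0, 0],
    [0, 0, 0],
  ],
  jaw=[0, 0],
)

```text
time: 4.5
tool_pos: [550.5, -56.7, 69.4]
tcp_rot: [-179.4, -0.1, -85.2]
ft_force: [0.6, 0.3, 0.7]
finger_gap: -0.1
```

jog_arm(
  offset=[
    [0, 0, 0.8],
  ],
  delta_rot=[
    [0, 0, 0],
  ],
  jaw=[0],
)

```text
time: 4.6
tool_pos: [550.7, -56.8, 68.8]
tcp_rot: [-179.4, -0.1, -85.2]
ft_force: [-0.1, -0.1, 0.4]
finger_gap: -0.0
```

jog_arm(
  offset=[
    [0, 0, 0.6],
  ],
  delta_rot=[
    [0, 0, 0],
  ],
  jaw=[0],
)

```text
time: 4.7
tool_pos: [550.7, -56.8, 68.1]
tcp_rot: [-179.4, -0.1, -85.2]
ft_force: [-0.2, -0.7, 0.1]
finger_gap: -0.3
```

jog_arm(
  offset=[
    [0, 0, 0.6],
  ],
  delta_rot=[
    [0, 0, 0],
  ],
  jaw=[0],
)

```text
time: 4.8
tool_pos: [550.7, -56.8, 67.5]
tcp_rot: [-179.4, -0.1, -85.2]
ft_force: [-1.2, 0.2, 1.4]
finger_gap: -0.2
```

jog_arm(
  offset=[
    [0, 0, 0.6],
  ],
  delta_rot=[
    [0, 0, 0],
  ],
  jaw=[0],
)

```text
time: 4.9
tool_pos: [550.8, -56.8, 66.9]
tcp_rot: [-179.4, -0.2, -85.2]
ft_force: [-0.4, -0.5, -0.2]
finger_gap: -0.2
```

jog_arm(
  offset=[
    [0, 0, 0.6],
  ],
  delta_rot=[
    [0, 0, 0],
  ],
  jaw=[0],
)

```text
time: 5.0
tool_pos: [550.8, -56.8, 66.2]
tcp_rot: [-179.4, -0.1, -85.2]
ft_force: [-0.6, 0.4, -0.0]
finger_gap: 0.0
```

jog_arm(
  offset=[
    [0, 0, 0.6],
  ],
  delta_rot=[
    [0, 0, 0],
  ],
  jaw=[0],
)

```text
time: 5.1
tool_pos: [550.8, -56.8, 65.6]
tcp_rot: [-179.4, -0.1, -85.2]
ft_force: [-0.2, -0.5, -0.9]
finger_gap: -0.1
```

Run:
```python
from h import *
p,d=cams.snapshot("scene")
c=p[170:300,220:360]
cv2.imwrite(f"pics/s2.png",cv2.resize(c,None,fx=4,fy=4,interpolation=cv2.INTER_CUBIC)[:,:,::-1])
s=monitor.sense();print(s["tool_pos"],s["tcp_rot"],s["ft_force"],s["wrist_torque"])
```

```text
[550.72524063 -56.77459788  65.41992241] [-1.79375312e+02 -1.47225043e-01 -8.52008399e+01] [-0.41707699 -0.60191395 -0.50601504] [ 0.01768041  0.01795947 -0.03634542]
```

View pics/s2.png

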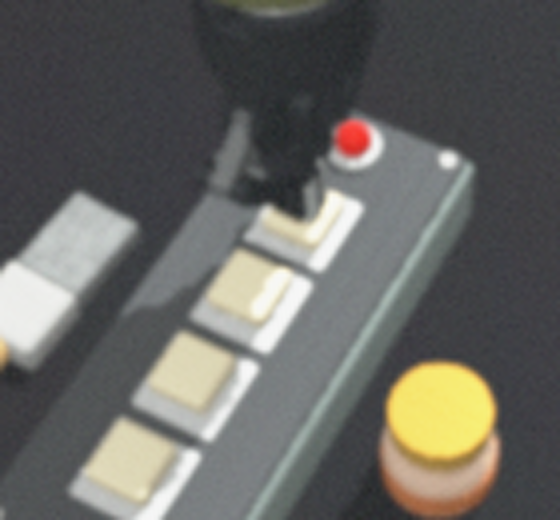

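The finger is over key 1, with its tip near crop (300,215), and there is no contact yet. This fits key 1 being the latched one, and the depth reading was lowest there too. I continue down.

jog_arm(
  offset=[
    [0, -1, 0.6],
  ],
  delta_rot=[
    [0, 0, 0],
  ],
  jaw=[0],
)

```text
time: 5.25
tool_pos: [551.7, -56.7, 64.9]
tcp_rot: [-179.4, -0.1, -85.2]
ft_force: [-0.4, -0.1, 0.4]
finger_gap: -0.0
```

jog_arm(
  offset=[
    [0, 0, 0.5],
  ],
  delta_rot=[
    [0, 0, 0],
  ],
  jaw=[0],
)

```text
time: 5.35
tool_pos: [551.8, -56.7, 64.3]
tcp_rot: [-179.4, -0.1, -85.2]
ft_force: [0.8, -0.2, -0.4]
finger_gap: 0.1
```

jog_arm(
  offset=[
    [0, 0, 0.5],
  ],
  delta_rot=[
    [0, 0, 0],
  ],
  jaw=[0],
)

```text
time: 5.45
tool_pos: [551.9, -56.7, 64.0]
tcp_rot: [-179.4, -0.1, -85.2]
ft_force: [-2.1, 0.0, 3.8]
finger_gap: -0.1
```

jog_arm(
  offset=[
    [0, 0, 0],
  ],
  delta_rot=[
    [0, 0, 0],
  ],
  jaw=[0],
)

```text
time: 5.55
tool_pos: [551.9, -56.7, 64.2]
tcp_rot: [-179.4, -0.1, -85.2]
ft_force: [-0.7, -0.6, 2.1]
finger_gap: -0.2
```

Key 1 is tapped: contact at z≈64, 2–4 N, so it's the latched one. Moving on to key 2.

jog_arm(
  offset=[
    [0, 0, -6],
    [0, 0, -6],
    [17, 0.7, 0],
    [16, 0.7, 0],
    [16, 0.6, 0],
    [0, 0, 0],
    [0, 0, 0],
  ],
  delta_rot=[
    [0, 0, 0],
    [0, 0, 0],
    [0, 0, 0],
    [0, 0, 0],
    [0, 0, 0],
    [0, 0, 0],
    [0, 0, 0],
  ],
  jaw=[0, 0, 0, 0, 0, 0, 0],
)

```text
time: 6.25
tool_pos: [554.8, -108.7, 78.8]
tcp_rot: [-179.3, -0.2, -85.2]
ft_force: [-0.2, 0.2, 0.0]
finger_gap: 0.2
```

jog_arm(
  offset=[
    [-2, 0.5, 3],
    [0, 0, 3],
    [0, 0, 2],
    [0, 0, 0.5],
  ],
  delta_rot=[
    [0, 0, 0],
    [0, 0, 0],
    [0, 0, 0],
    [0, 0, 0],
  ],
  jaw=[0, 0, 0, 0],
)

```text
time: 6.65
tool_pos: [553.7, -105.4, 68.9]
tcp_rot: [-179.3, -0.1, -85.2]
ft_force: [-0.7, 0.3, -0.4]
finger_gap: -0.0
```

jog_arm(
  offset=[
    [0, 0, 0.5],
  ],
  delta_rot=[
    [0, 0, 0],
  ],
  jaw=[0],
)

```text
time: 6.75
tool_pos: [553.5, -105.0, 68.2]
tcp_rot: [-179.3, -0.1, -85.2]
ft_force: [-0.7, -1.4, 0.7]
finger_gap: -0.2
```

jog_arm(
  offset=[
    [0, 0, 0.5],
  ],
  delta_rot=[
    [0, 0, 0],
  ],
  jaw=[0],
)

```text
time: 6.85
tool_pos: [553.6, -105.0, 67.8]
tcp_rot: [-179.3, -0.1, -85.2]
ft_force: [-0.9, -1.4, 2.7]
finger_gap: 0.3
```

Contact at key 2, at the "up" height. I hold one row, then lift and go to key 3.

jog_arm(
  offset=[
    [0, 0, 0.2],
  ],
  delta_rot=[
    [0, 0, 0],
  ],
  jaw=[0],
)

```text
time: 6.95
tool_pos: [553.6, -105.0, 67.7]
tcp_rot: [-179.4, -0.1, -85.1]
ft_force: [-1.9, -0.5, 2.8]
finger_gap: 0.1
```

jog_arm(
  offset=[
    [0, 0, -5],
    [0, 0, -5],
    [17, 0.0, 0],
    [16, 0, 0],
    [15, 0, 0],
    [0, 0, 0],
    [0, 0, 0],
  ],
  delta_rot=[
    [0, 0, 0],
    [0, 0, 0],
    [0, 0, 0],
    [0, 0, 0],
    [0, 0, 0],
    [0, 0, 0],
    [0, 0, 0],
  ],
  jaw=[0, 0, 0, 0, 0, 0, 0],
)

```text
time: 7.65
tool_pos: [558.3, -158.0, 79.4]
tcp_rot: [-179.3, -0.2, -85.2]
ft_force: [-0.7, -0.1, -0.6]
finger_gap: 0.2
```

jog_arm(
  offset=[
    [-1, 0, 4],
    [0, 0, 3],
    [0, 0, 2],
    [0, 0, 0.3],
  ],
  delta_rot=[
    [0, 0, 0],
    [0, 0, 0],
    [0, 0, 0],
    [0, 0, 0],
  ],
  jaw=[0, 0, 0, 0],
)

```text
time: 8.05
tool_pos: [557.7, -155.9, 68.4]
tcp_rot: [-179.4, -0.1, -85.2]
ft_force: [0.4, 0.2, 0.4]
finger_gap: -0.1
```

jog_arm(
  offset=[
    [0, 0, 0.4],
  ],
  delta_rot=[
    [0, 0, 0],
  ],
  jaw=[0],
)

```text
time: 8.15
tool_pos: [557.7, -155.7, 67.9]
tcp_rot: [-179.4, -0.1, -85.2]
ft_force: [-0.1, -1.5, 2.6]
finger_gap: -0.2
```

jog_arm(
  offset=[
    [0, 0, 0.4],
  ],
  delta_rot=[
    [0, 0, 0],
  ],
  jaw=[0],
)

```text
time: 8.25
tool_pos: [557.7, -155.7, 67.7]
tcp_rot: [-179.4, -0.1, -85.2]
ft_force: [-1.4, -1.0, 1.6]
finger_gap: -0.2
```

jog_arm(
  offset=[
    [0, 0, 0.3],
  ],
  delta_rot=[
    [0, 0, 0],
  ],
  jaw=[0],
)

```text
time: 8.35
tool_pos: [557.7, -155.7, 67.6]
tcp_rot: [-179.4, -0.1, -85.1]
ft_force: [-1.7, -0.1, 1.8]
finger_gap: -0.1
```

jog_arm(
  offset=[
    [0, 0, -5],
    [0, 0, -5],
    [17, 0.0, 0],
    [16, 0, 0],
    [15, 0, 0],
    [0, 0, 0],
    [0, 0, 0],
  ],
  delta_rot=[
    [0, 0, 0],
    [0, 0, 0],
    [0, 0, 0],
    [0, 0, 0],
    [0, 0, 0],
    [0, 0, 0],
    [0, 0, 0],
  ],
  jaw=[0, 0, 0, 0, 0, 0, 0],
)

```text
time: 9.05
tool_pos: [562.5, -208.4, 79.1]
tcp_rot: [-179.3, -0.2, -85.2]
ft_force: [1.2, -0.1, -0.0]
finger_gap: 0.3
```

jog_arm(
  offset=[
    [-2, 0, 4],
    [0, 0, 3],
    [0, 0, 2],
    [0, 0, 0.3],
  ],
  delta_rot=[
    [0, 0, 0],
    [0, 0, 0],
    [0, 0, 0],
    [0, 0, 0],
  ],
  jaw=[0, 0, 0, 0],
)

```text
time: 9.45
tool_pos: [561.7, -205.2, 68.1]
tcp_rot: [-179.4, -0.1, -85.2]
ft_force: [-0.4, -1.4, 1.7]
finger_gap: 0.3
```

jog_arm(
  offset=[
    [0, 0, 0.4],
  ],
  delta_rot=[
    [0, 0, 0],
  ],
  jaw=[0],
)

```text
time: 9.55
tool_pos: [561.8, -205.2, 67.8]
tcp_rot: [-179.4, -0.1, -85.2]
ft_force: [-1.0, -1.4, 2.4]
finger_gap: 0.0
```

jog_arm(
  offset=[
    [0, 0, 0.3],
  ],
  delta_rot=[
    [0, 0, 0],
  ],
  jaw=[0],
)

```text
time: 9.65
tool_pos: [561.9, -205.2, 67.7]
tcp_rot: [-179.4, -0.1, -85.1]
ft_force: [-1.8, -0.8, 2.6]
finger_gap: -0.0
```

jog_arm(
  offset=[
    [0, 0, -6],
    [0, 0, -6],
    [-16, 0, 0],
    [-16, 0, 0],
    [-16, 0, 0],
    [-16, 0, 0],
    [-16, 0, 0],
    [-16, 0, 0],
    [-16, 0, 0],
    [-16, 0, 0],
    [-16, 0, 0],
    [0, 0, 0],
    [0, 0, 0],
  ],
  delta_rot=[
    [0, 0, 0],
    [0, 0, 0],
    [0, 0, 0],
    [0, 0, 0],
    [0, 0, 0],
    [0, 0, 0],
    [0, 0, 0],
    [0, 0, 0],
    [0, 0, 0],
    [0, 0, 0],
    [0, 0, 0],
    [0, 0, 0],
    [0, 0, 0],
  ],
  jaw=[0, 0, 0, 0, 0, 0, 0, 0, 0, 0, 0, 0, 0],
)

```text
time: 10.95
tool_pos: [547.2, -44.6, 80.3]
tcp_rot: [-179.4, -0.0, -84.9]
ft_force: [-0.4, 0.2, 0.7]
finger_gap: -0.0
```

jog_arm(
  offset=[
    [5, -2, 0],
    [5, -1, 0],
    [0, 0, 0],
    [0, 0, 3],
    [0, 0, 3],
    [0, 0, 2],
    [0, 0, 0],
  ],
  delta_rot=[
    [0, 0, 0],
    [0, 0, 0],
    [0, 0, 0],
    [0, 0, 0],
    [0, 0, 0],
    [0, 0, 0],
    [0, 0, 0],
  ],
  jaw=[0, 0, 0, 0, 0, 0, 0],
)

```text
time: 11.65
tool_pos: [551.5, -57.6, 71.3]
tcp_rot: [-179.4, -0.1, -85.1]
ft_force: [0.4, 0.1, -0.1]
finger_gap: -0.1
```

Run:
```python
from h import *
p,d=cams.snapshot("scene")
c=p[170:300,220:360]
cv2.imwrite(f"pics/s3.png",cv2.resize(c,None,fx=4,fy=4,interpolation=cv2.INTER_CUBIC)[:,:,::-1])
```

```text
(no output)
```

View pics/s3.png

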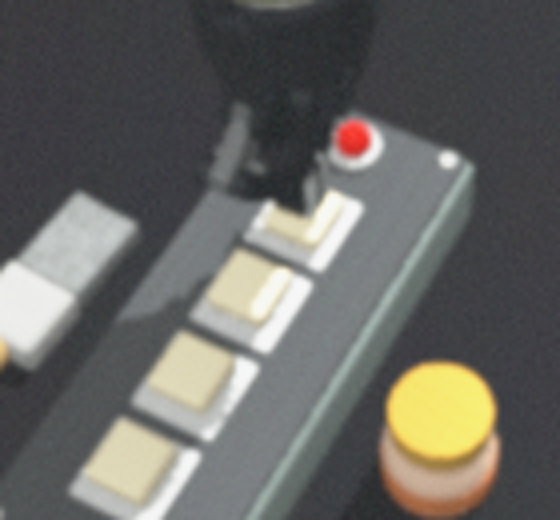

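The finger is over key 1 again, with its tip near crop (305,210). The other keys look undisturbed. Now I press.

jog_arm(
  offset=[
    [0, 0, 2],
    [0, 0, 2],
    [0, 0, 1],
    [0, 0, 1],
    [0, 0, 1],
  ],
  delta_rot=[
    [0, 0, 0],
    [0, 0, 0],
    [0, 0, 0],
    [0, 0, 0],
    [0, 0, 0],
  ],
  jaw=[0, 0, 0, 0, 0],
)

```text
time: 12.2
tool_pos: [551.8, -57.2, 64.1]
tcp_rot: [-179.4, -0.1, -85.0]
ft_force: [-0.3, -0.6, 2.2]
finger_gap: 0.0
```

jog_arm(
  offset=[
    [0, 0, 1],
  ],
  delta_rot=[
    [0, 0, 0],
  ],
  jaw=[0],
)

```text
time: 12.3
tool_pos: [551.9, -57.3, 63.4]
tcp_rot: [-179.4, -0.1, -85.0]
ft_force: [-2.9, -0.5, 3.7]
finger_gap: -0.1
```

jog_arm(
  offset=[
    [0, 0, 1],
  ],
  delta_rot=[
    [0, 0, 0],
  ],
  jaw=[0],
)

```text
time: 12.4
tool_pos: [551.8, -57.3, 62.6]
tcp_rot: [-179.4, -0.1, -85.0]
ft_force: [-3.0, 0.0, 4.4]
finger_gap: -0.2
```

jog_arm(
  offset=[
    [0, 0, 1],
    [0, 0, 1],
  ],
  delta_rot=[
    [0, 0, 0],
    [0, 0, 0],
  ],
  jaw=[0, 0],
)

```text
time: 12.6
tool_pos: [551.9, -57.3, 61.0]
tcp_rot: [-179.4, -0.1, -85.0]
ft_force: [-3.5, -0.1, 9.6]
finger_gap: -0.1
```

jog_arm(
  offset=[
    [0, 0, 0.7],
  ],
  delta_rot=[
    [0, 0, 0],
  ],
  jaw=[0],
)

```text
time: 12.7
tool_pos: [552.0, -57.3, 61.0]
tcp_rot: [-179.4, -0.1, -85.0]
ft_force: [-7.5, 2.0, 11.8]
finger_gap: 0.1
```

jog_arm(
  offset=[
    [0, 0, 0.7],
  ],
  delta_rot=[
    [0, 0, 0],
  ],
  jaw=[0],
)

```text
time: 12.8
tool_pos: [552.0, -57.3, 61.1]
tcp_rot: [-179.4, -0.1, -85.0]
ft_force: [-6.0, 1.9, 10.8]
finger_gap: 0.0
```

It's at the bottom stop (force has jumped above 10 N and z has stopped falling). Withdrawing and clearing the view.

jog_arm(
  offset=[
    [0, 0, -4],
    [0, 0, -8],
    [0, 0, -20],
    [0, 0, -25],
    [0, 0, -25],
    [0, 0, -25],
    [-30, 0, -10],
    [-30, 0, 0],
    [-30, 0, 0],
    [-30, 0, 0],
    [-30, 0, 0],
    [-30, 0, 0],
    [-30, 0, 0],
    [0, 0, 0],
    [0, 0, 0],
  ],
  delta_rot=[
    [0, 0, 0],
    [0, 0, 0],
    [0, 0, 0],
    [0, 0, 0],
    [0, 0, 0],
    [0, 0, 0],
    [0, 0, 0],
    [0, 0, 0],
    [0, 0, 0],
    [0, 0, 0],
    [0, 0, 0],
    [0, 0, 0],
    [0, 0, 0],
    [0, 0, 0],
    [0, 0, 0],
  ],
  jaw=[0, 0, 0, 0, 0, 0, 0, 0, 0, 0, 0, 0, 0, 0, 0],
)

```text
time: 14.3
tool_pos: [533.4, 159.3, 184.0]
tcp_rot: [-179.0, -0.0, -85.2]
ft_force: [-0.2, 0.8, -0.4]
finger_gap: 0.1
```

Run:
```python
from h import *
p0=np.load("scene0.npz")["p"];d0=np.load("top0.npz")["d"]
p,d=cams.snapshot("scene");cv2.imwrite("pics/s4.png",cv2.resize(np.vstack([p[185:300,205:345],p0[185:300,205:345]]),None,fx=2.6,fy=2.6,interpolation=cv2.INTER_CUBIC)[:,:,::-1])
p,d=cams.snapshot("top");cv2.imwrite("pics/t4.png",p[:,:,::-1])
ds=[cams.snapshot("top")[1] for _ in range(4)]+[d]
d=np.median(ds,0)
for u,v in [(336,207),(361.5,204.5),(387,202),(413,199.5)]:
    s=np.s_[int(v)-4:int(v)+4,int(u)-4:int(u)+4];print(np.median(d0[s]),np.median(d[s]))
```

```text
881.7329 878.08417
878.365 878.08826
878.57007 878.52124
879.7562 878.8659
```

View pics/s4.png

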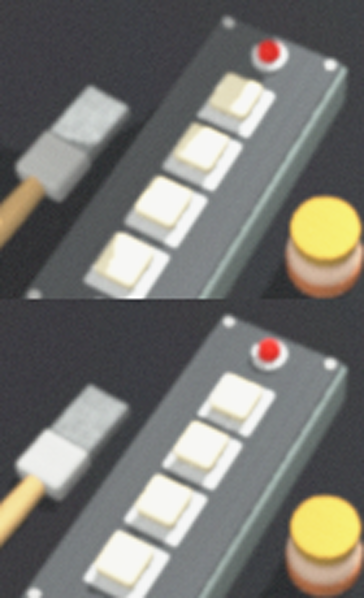

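View pics/t4.png

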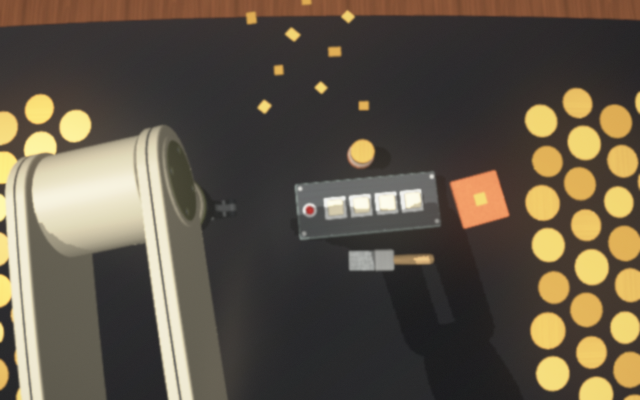

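Depth shows key 1 rose by about 3.7 mm and now stands level with the others. In the top view the jar (361,153), brush (390,260) and tile (480,199) are where they were, and the arm is clear. Handing in.

```bash
python3 -c "
from bench import r
print(r.hand_in())"
```

```text
the job is handed in; nothing more can be done
None
```

I tapped all four keys in order from the lamp end, then released the latched key. I handed the job in at about 14.6 s; the hand-in reports no verdict.

- **Taps:** Key 1, next to the lamp, was the latched one: contact came at z≈64 mm, against ≈68 mm for the other three. End-of-row force readings in contact were 2.1–3.8 N on key 1 and 1.6–2.8 N on the others, with about ±1 N of sensor noise. Keys 2–4 went down less than about 0.5 mm.
- **Release:** I pressed key 1 to its bottom stop (z≈61 mm, 10–12 N) and took the finger away.
- **Last checks:** Depth images show key 1 about 3.7 mm higher than at the start and within 1 mm of the other three. The jar, brush and tile look unmoved, and the arm is clear of everything.
- **Disagreement:** The two cameras placed the box up to about 4 mm apart in x, so I aimed between them. The finger still landed on the keys each time.

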